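# Stand the slumped book back against its row

## Robot

A 6-joint arm with a two-finger parallel gripper is mounted at the origin on a cart in front of the work surface, level with it; the furniture and walls round the work are solid. World frame = base frame: x ahead of the robot, y to its left, z up, the work surface at z = 0. Lengths are in mm, angles in rad, forces in N, time in s.
With the tool pointing down it reaches from about 400 to 825 mm from the base axis. Payload 7 kg.
Tool frame: the origin (TCP) lies at the very end of the fingers, on their centre line; the grasp point (between the pads) lies 19 mm behind it; z points along the fingers, y is the line along which they close (so a half turn about z gives the same grasp; the last joint's range is limited). The gripper opens to 88 mm and grips with 3 to 60 N. Pads are 19 mm wide; open, the fingers measure 130 mm over their backs; the gripper's body (78 mm by 193 mm) begins 47 mm behind the grasp point.
Start: joints at [0.288, 0.359, 0.012, 0, -1.224, -0.288], TCP at [674.978, -0.019, 226.561] pointing down, gripper open.
Joint ranges: [-3.07, 3.07], [-1.43, 2.12], [-1.02, 1.25], [-3.03, 1.67], [-3.05, -0], [-3.03, 3.03]. Speed limits (rad/s): [2.39, 2.39, 3.01, 3.14, 3.14, 3.14].

## Interface

Orientations are given as a unit quaternion [x, y, z, w].
In Python, from plant import bot gives the robot as it stands. Calls block until the motion is done:
- bot.move_ptp(position, orientation): joint-space move of the TCP to a pose.
- bot.line_to(position, velocity=150, ori=None): straight line of the TCP; ori=None keeps the orientation; velocity is the mean speed in mm/s.
- bot.move_joints(angles): joint-space move.
- bot.move_gripper(opening, force=None): finger opening in mm; force is the grip in N (None keeps the last); returns when the fingers have stopped.
- bot.pause(seconds).
- bot.solve_ik(position, orientation): joint angles nearest the present ones, or None.
- bot.read_state(): the state.
- bot.camera(name): name is "scene" or "side" or "wrist"; returns the picture (480x640x3 uint8, red, green, blue); there is no depth.
- bot.get_calibration(name): a dict with "fx", "fy", "cx", "cy" (pixels), "view" (4x4, takes a point from world to camera coordinates); the wrist camera has in their place "T_tool_cam" (4x4, takes a point from camera to tool coordinates, whose origin is the TCP and whose axes are the flange's). Camera axes: x right, y up, looking along -z (the intrinsics and any distortion apply to the point x, -y, -z); pixel columns grow to the right and rows downward; lengths in mm; the calibration is good to about 2 mm. The wrist camera is an equidistant fisheye: a pixel r from the principal point sees the ray r / f radians off the axis. A picture is of the moment at which its call begins: read the wrist's pose just before it. get_calibration takes no time and is no camera call.
A pose or a line that the arm cannot do raises bot.Unreachable and nothing moves.
- bot.close_job(): hands the job in; it is judged then, once.
The state is a dict: "t": time; "joint_pos": joint angles; "qvel": joint speeds; "tau": joint torques, N m; "tcp_pos": TCP position; "eef_rot": TCP orientation; "contact_force": force on the tool from outside, world axes, zero at the start; "moment": the same for the moment, N m; "width": finger opening in mm; "finger_force": force on a finger pad.
Only numpy, scipy, OpenCV 4.12 (cv2) and the standard library are available. Lean on these libraries where they do the work, as an engineer would, in place of code of your own. Each camera call takes 0.05 s, during which the arm holds its last target. There are 200 camera calls.

## Task

The last book of the row on the desk has slumped sideways onto the loose bookend. Push its raised edge to tip it back upright against the row, leaving the bookend where it is meanwhile; then slide the bookend along the desk until it stands snugly against the book. Only push: pick nothing up, and leave the other things on the desk where they are.

Things in the scene. Friction and masses are not known exactly. Their poses are not given: they have to be found in the camera images.
- row: firm part of the row, which does not move: upright books 190 (beside the slumped one, 130 deep), 210 and 180 mm tall, spines to the robot, and a fixed steel bookend. Origin on the desk, foot of its free side, about the middle of the depth. +y into the row, -y (robot's right) to the slumped book and loose bookend, +x away from the robot, z up; yaw within 0.28 rad. Free side = plane y = 0.
- book: the slumped loose green book, 210 tall, 145 deep, 24 mm thick, 0.4 to 0.75 kg. Its foot is at the free side of the row; it leans about 0.6 to 0.65 rad away from the row onto the loose bookend's top edge, its own top edge overhanging. Origin: centre of its inner cover (row side). Axes: x from foot to top (vertical when it stands), y along its depth to the robot, z through its thickness, away from the row.
- book_top (a point): middle of the slumped book's top edge on its outer cover (the side away from the row, on the bookend's side), the raised edge to push against; about 170 mm above the desk at the start, 210 mm when the book stands
- book_foot (a point): middle of the slumped book's lower end (middle of the depth and of the 24 mm thickness)
- bookend: loose dark steel bookend, 0.5 to 0.9 kg: upright plate 110 mm wide, 12 thick, 105 tall on a foot plate 110 x 100 x 22 mm reaching 100 mm away from the book; two slanting braces between, 40 mm either side of the middle. Origin on the desk, middle of the foot of its face; +y towards the book and row, z up. Its face starts 90 to 105 mm from the row's free side. Slides at 3 to 10 N.
- bookend_face (a point): middle of the bookend's face towards the book, 50 mm above the desk
- bookend_edge (a point): middle of the outer edge of the bookend's foot plate, 100 mm from its face and away from the book, 11 mm above the desk (the foot plate is 22 mm thick); a good place to push it
- glue_stick: pale yellow glue stick, upright cylinder 25 mm across and 91 mm tall, standing in front of the work; origin at the centre of its underside; to be left alone
- tape_roll: small black roll of tape lying flat, 54 mm across, 18 mm high, to the left of the row; origin at the centre of its underside; to be left alone
- ink_pad: flat red ink pad, 60 x 90 x 15 mm, to the right of the work; origin at the centre of its underside; to be left alone
- label_roll: beige roll of labels lying flat, 98 mm across, 25 mm high, to the right of the work; origin at the centre of its underside; to be left alone
- jar: empty clear jar with a screwed-on yellow cap, 92 mm across and 123 mm tall, standing behind the row of books; origin at the centre of its underside; to be left alone
Things that resemble listed ones, but are neither listed nor needed, are in the scene too. Of the things shaped like the bookend, the steel one is meant.

How it is judged (in metres and radians):
On the way:
1. the book is tipped upright against the row while the bookend stays where it was (angle between book's own x axis and vertical below 0.09 rad and y of book_foot in the frame of row between -0.026 and -0.004 m and x of book_foot in the frame of row between -0.035 and 0.035 m and angle between the z axis of book and the y axis of row, either way round below 0.12 rad and distance of bookend from where it was at the start of the episode below 0.025 m), for 0.2 s.
At the end, for the whole second after the job is handed in: Book upright within 5 deg, its foot at the row (middle 4-26 mm out from the free side, within 35 mm front to back), within 7 deg of parallel to it; bookend flat, its face within 8 mm of the book, within 60 mm of the row's middle and 11 deg of its direction; both at rest (angle between book's own x axis and vertical below 0.09 rad and y of book_foot in the frame of row between -0.026 and -0.004 m and x of book_foot in the frame of row between -0.035 and 0.035 m and angle between the z axis of book and the y axis of row, either way round below 0.12 rad and z of bookend_face in the frame of book between 0.02 and 0.032 m and x of bookend_face in the frame of row between -0.06 and 0.06 m and angle between the y axis of bookend and the y axis of row, either way round below 0.2 rad and angle between bookend's own z axis and vertical below 0.06 rad and linear speed of each of book, bookend below 0.02 m/s); the robot touches nothing.
It fails at once if the book is lifted off the desk (its lower end more than 35 mm up) (height (world z) of book_foot above 0.035 m).
It fails at once if the bookend is lifted (more than 20 mm) or tipped by more than 25 degrees (height (world z) of bookend above 0.02 m or angle between bookend's own z axis and vertical above 0.44 rad).
It fails at once if another thing on the desk is moved more than 30 mm (distance of any of glue_stick, tape_roll, ink_pad, label_roll, jar from where it was at the start of the episode above 0.03 m).
It also fails if it takes over 51 s, if anything falls off the work surface, if the arm or the gripper's body presses on something with over 40 N, if the wrist force passes 120 N, or if a joint passes its speed limit or range.

## Working session

There is one attempt and no reset: what is moved stays moved. The work goes in short steps, each a Python script; the robot and the scene stay as the last script left them, time stands still between calls to the robot, and variables do not carry over. Pictures are saved under pics/ and viewed, at most 10 in all, crops included, and the job is handed in when it is done.

```bash
mkdir -p pics; python3 - <<'E'
from plant import bot
import cv2
for n in ("scene","side"):
    cv2.imwrite(f"pics/{n}0.png",bot.camera(n)[:,:,::-1]); print(n,bot.get_calibration(n))
print(bot.read_state())
print(bot.get_calibration("wrist"))
E
```

```text
scene {'fx': 474.20245643047906, 'fy': 474.20245643047906, 'cx': 315.1948246740904, 'cy': 236.41432548353865, 'view': array([[ 5.82828070e-01, -8.12595447e-01, -2.84188971e-04,
        -3.24072229e+02],
       [ 4.93365856e-01,  3.53585074e-01,  7.94712355e-01,
        -3.85667559e+02],
       [-6.45679156e-01, -4.63320877e-01,  6.06986155e-01,
        -9.27324865e+02],
       [ 0.00000000e+00,  0.00000000e+00,  0.00000000e+00,
         1.00000000e+00]])}
side {'fx': 484.76369836959776, 'fy': 484.76369836959776, 'cx': 319.8670943540044, 'cy': 242.72862206055117, 'view': array([[-9.72566734e-01, -2.32548478e-01,  5.92898376e-03,
         5.46774031e+02],
       [ 1.99953222e-01, -8.22678118e-01,  5.32183637e-01,
        -1.58465573e+02],
       [-1.18880850e-01,  5.18769621e-01,  8.46608188e-01,
        -1.26821858e+03],
       [ 0.00000000e+00,  0.00000000e+00,  0.00000000e+00,
         1.00000000e+00]])}
{'t': 0.1, 'joint_pos': array([ 2.88116946e-01,  3.59345930e-01,  1.11739181e-02, -2.97461536e-04,
       -1.22407767e+00, -2.88138695e-01]), 'qvel': array([ 0.00046893, -0.00094367
[... 278 characters left out ...]
7.07063087e-01,  7.07150085e-01,  4.69552728e-04, -5.71959375e-04]), 'contact_force': array([ 0.5073292 , -0.65128211, -0.21277501]), 'moment': array([ 0.01989219, -0.01985484,  0.00534115]), 'finger_force': 0.0, 'width': 87.86713069055048}
{'fx': 371.64829954431775, 'fy': 371.64829954431775, 'cx': 318.6689437167431, 'cy': 236.32609920043325, 'T_tool_cam': array([[ 9.21355723e-04,  9.55446583e-01,  2.95162630e-01,
         7.92158984e+01],
       [ 9.99999566e-01, -8.40342466e-04, -4.01314303e-04,
         1.14857790e+00],
       [-1.35396688e-04,  2.95162872e-01, -9.55446943e-01,
        -1.58293041e+02],
       [ 0.00000000e+00,  0.00000000e+00,  0.00000000e+00,
         1.00000000e+00]])}
```

View pics/scene0.png

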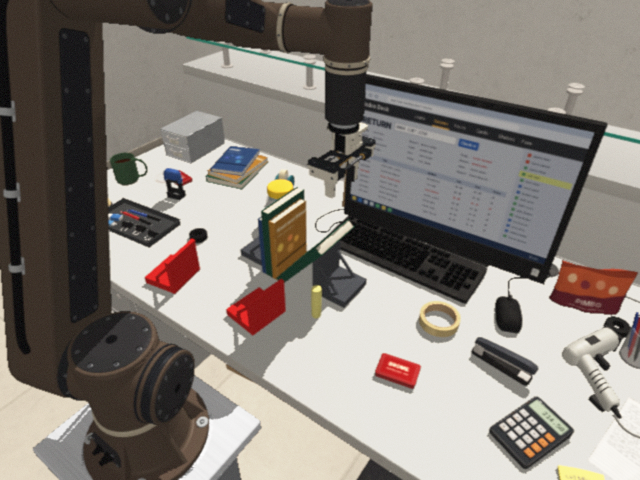

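View pics/side0.png

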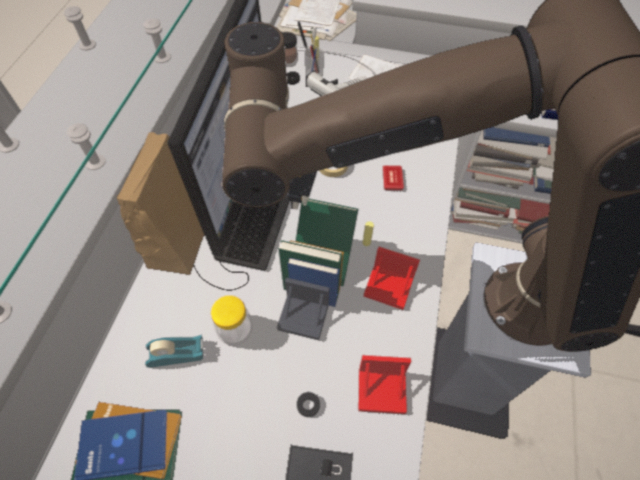

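Scene picture: the row is at about (285,235), and the slumped green book has its top edge at about (335,240). There are four bookend shapes: red at (172,270), red at (258,308), dark at (265,250) behind the row (the row's fixed one), and dark steel at (340,280) under the slumped book. The last one fits, since it is steel and the book leans on it. An enlarged crop should confirm this.

```bash
python3 - <<'E'
import cv2,numpy as np
a=cv2.imread("pics/scene0.png")[180:330,220:420]
cv2.imwrite("pics/c1.png",cv2.resize(a,None,fx=4,fy=4,interpolation=cv2.INTER_CUBIC))
a=cv2.imread("pics/side0.png")[185:345,260:430]
cv2.imwrite("pics/c2.png",cv2.resize(a,None,fx=3.7,fy=3.7,interpolation=cv2.INTER_CUBIC))
E
```

```text
(no output)
```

View pics/c1.png

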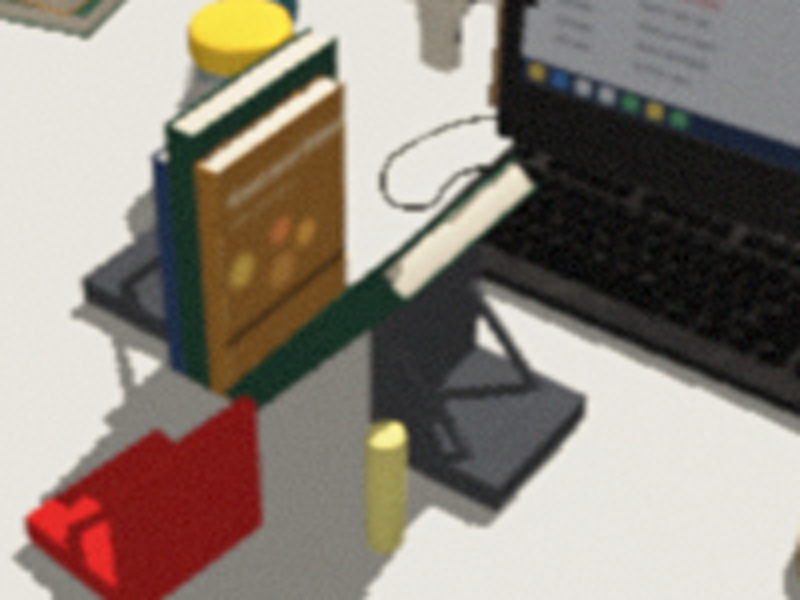

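View pics/c2.png

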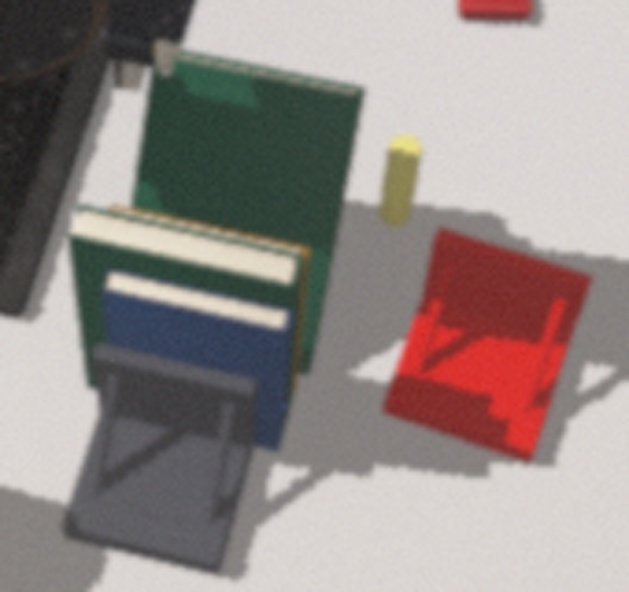

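The crops confirm it: dark steel bookend, foot plate's outer edge from (497,492) to (585,402) in the first crop, under the slumped book. The book's end face spans (388,272), (405,297), (535,185) and (515,165). The row's orange book has its near edge from (200,165) to (215,388) and its far top corner at (343,83).

```bash
cat > h.py <<'E'
import numpy as np, cv2
from plant import bot
def P(n,u,v,z):
    c=bot.get_calibration(n);V=c["view"];R=V[:3,:3];o=-R.T@V[:3,3]
    d=R.T@np.array([(u-c["cx"])/c["fx"],-(v-c["cy"])/c["fy"],-1]); return o+d*(z-o[2])/d[2]
def pix(n,p):
    c=bot.get_calibration(n);q=c["view"][:3,:3]@p+c["view"][:3,3]
    return np.array([c["cx"]-c["fx"]*q[0]/q[2],c["cy"]+c["fy"]*q[1]/q[2]])
E
python3 - <<'E'
from h import *
np.set_printoptions(precision=1,suppress=True)
S=lambda u,v,z:P("scene",220+u/4,180+v/4,z)
D=lambda u,v,z:P("side",260+u/3.7,185+v/3.7,z)
for k,a in dict(be_near=(497,492,22),be_far=(585,402,22),be_nearbot=(490,510,0),row_neartop=(199,166,190),row_fartop=(343,83,190),row_foot=(215,388,0),
  bt_near=(407,299,170),bt_far=(537,186,170),in_near=(386,272,184),in_far=(515,150,184),glue=(387,434,91),bkfootnear=(262,405,5),plate_fartop=(480,275,105)).items(): print(k,S(*a))
print("side")
for k,a in dict(topinner_near=(363,90,184),topinner_far=(160,52,184),glue=(404,145,91),row_near=(308,250,190),row_far=(110,207,190)).items(): print(k,D(*a))
E
```

```text
be_near [ 502.1 -127.6   22. ]
be_far [ 604.9 -129.9   22. ]
be_nearbot [ 505.  -121.4    0. ]
row_neartop [487.  88. 190.]
row_fartop [613.6  71.6 190. ]
row_foot [492.   92.6   0. ]
bt_near [476.3 -75.9 170. ]
bt_far [614.2 -78.4 170. ]
in_near [475.3 -61.7 184. ]
in_far [622.1 -56.4 184. ]
glue [445.6 -83.8  91. ]
bkfootnear [493.2  52.6   5. ]
plate_fartop [588.1 -55.4 105. ]
side
topinner_near [479.8 -57.4 184. ]
topinner_far [619.6 -56.1 184. ]
glue [448.2 -84.7  91. ]
row_near [489.1  76.9 190. ]
row_far [618.3  75.5 190. ]
```

The points agree: the book's top edge is at y≈-77, z≈170, the row's free side at y≈75-80, and the bookend's outer edge at y≈-128, all with yaw near 0 and x middle near 550. The glue stick is at (447,-84). I'll tip the book now along its arc.

```bash
python3 - <<'E'
from h import *
np.set_printoptions(precision=1,suppress=True)
q=[-2**-.5,2**-.5,0,0]; X=548
bot.line_to([675,0,285],200); bot.move_gripper(0)
bot.line_to([X,-130,285],250); bot.line_to([X,-130,146],150); bot.line_to([X,-92,146],100)
f0=bot.read_state()["contact_force"]
for th in np.linspace(.63,.03,13):
    bot.line_to([X,50-210*np.sin(th)-10,210*np.cos(th)-25],70)
    s=bot.read_state(); print(s["tcp_pos"],s["contact_force"]-f0,round(s["t"],1))
    if s["contact_force"][1]-f0[1]<-12: break
else:
  for y in np.arange(36,52,2.):
    bot.line_to([X,y,185],30); s=bot.read_state(); print(s["tcp_pos"],s["contact_force"]-f0,round(s["t"],1))
    if s["contact_force"][1]-f0[1]<-9: break
bot.pause(.3)
for n in ("scene","side"): cv2.imwrite(f"pics/{n}1.png",bot.camera(n)[:,:,::-1])
a=cv2.imread("pics/scene1.png")[160:320,220:390];b=cv2.imread("pics/side1.png")[160:320,260:430]
cv2.imwrite("pics/c3.png",cv2.resize(np.hstack([a,b]),(800,376),interpolation=cv2.INTER_CUBIC))
E
```

```text
[548.  -83.9 144.7] [-0.  -1.7 -0.6] 4.7
[547.9 -75.3 150.8] [-1.3 -3.4  2.7] 5.0
[548.1 -66.4 156.3] [-0.6 -3.7  2.8] 5.3
[548.  -57.  161.1] [-0.1 -2.2  2.8] 5.6
[547.8 -47.3 165.5] [-0.3 -1.4  0.9] 5.9
[548.  -37.7 169.9] [ 0.2 -1.3  0.3] 6.2
[548.  -27.9 173.6] [-0.6 -1.4  0.4] 6.5
[548.  -17.7 176.8] [-0.6 -0.3  0.4] 6.8
[548.   -7.6 179.5] [-0.9 -0.   0.3] 7.1
[548.1   2.8 181.7] [-0.6  0.  -0.6] 7.4
[548.   13.3 183.3] [-1.4 -0.3 -0.1] 7.7
[548.   23.7 184.4] [-1.2  0.7 -1.2] 8.0
[548.   34.2 184.9] [-0.3 -0.5  0.8] 8.3
[548.  36. 185.] [ 0.9 -0.6 -0.7] 8.6
[548.  38. 185.] [-0.1 -0.8  0.1] 8.8
[547.9  38.9 185.1] [ 0.8 -6.1 -0.1] 9.1
[547.9  39.2 185.4] [  1.8 -13.5   1.5] 9.3
```

View pics/c3.png

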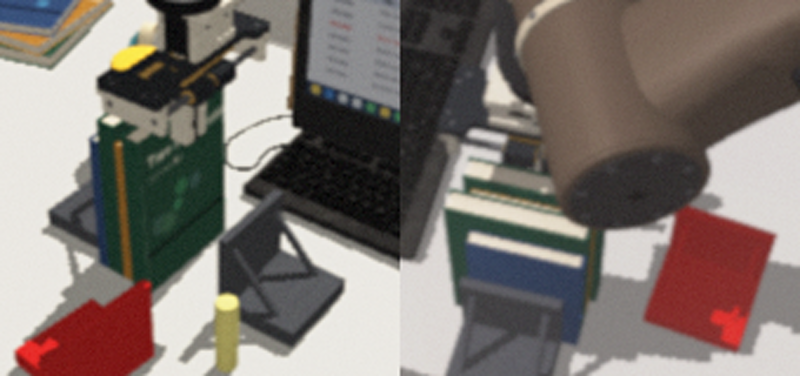

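The book stands against the row, with its outer cover at y≈49, and the bookend hasn't moved. I'll back off and check the book's stand and the bookend's pose.

```bash
python3 - <<'E'
from h import *
X=548
bot.line_to([X,20,188],60); bot.line_to([X,-50,240],200); bot.line_to([640,-165,240],250)
for n in ("scene","side"): cv2.imwrite(f"pics/{n}2.png",bot.camera(n)[:,:,::-1])
a=cv2.imread("pics/scene2.png")[190:330,240:400]
cv2.imwrite("pics/c4.png",cv2.resize(a,None,fx=4,fy=4,interpolation=cv2.INTER_CUBIC)); 
a=cv2.imread("pics/side2.png")[190:330,260:420]
cv2.imwrite("pics/c5.png",cv2.resize(a,None,fx=4,fy=4,interpolation=cv2.INTER_CUBIC)); print(bot.read_state()["t"])
E
```

```text
11.6583
```

View pics/c4.png

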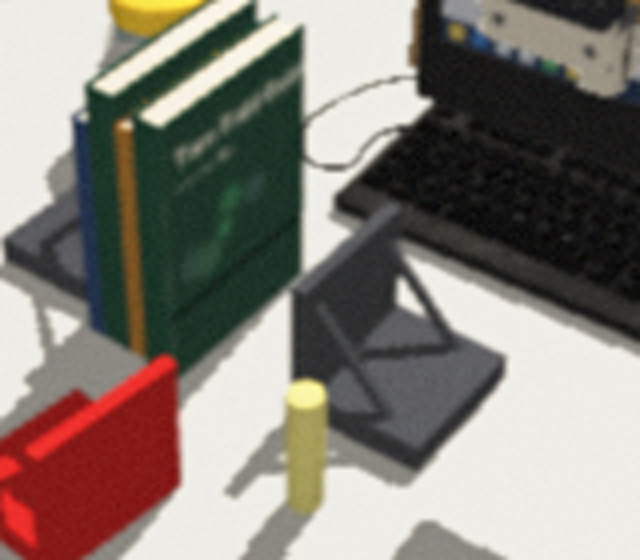

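View pics/c5.png

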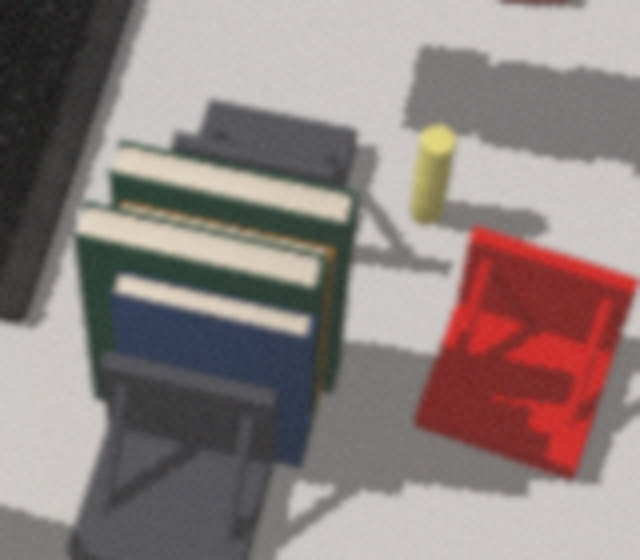

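Both views show the book upright against the row, with the bookend free of it. The bookend's outer edge runs from (415,455) to (505,360) in the scene crop and from (210,102) to (356,130) in the side crop.

```bash
python3 - <<'E'
from h import *
np.set_printoptions(precision=1,suppress=True)
S=lambda u,v,z:P("scene",240+u/4,190+v/4,z)
D=lambda u,v,z:P("side",260+u/4,190+v/4,z)
for k,a in dict(e_near=(415,455,22),e_far=(505,360,22),pl_near=(296,292,105),pl_far=(388,205,105),bt_near=(148,127,210),bt_far=(302,30,210),bfoot_near=(178,370,0),glue=(306,395,91),kb=(338,195,0),kb2=(640,340,0)).items(): print(k,S(*a))
for k,a in dict(e_far=(210,102,22),e_near=(356,130,22),bt_far=(125,143,210),bt_near=(356,192,210),glue=(437,140,91)).items(): print("side",k,D(*a))
E
```

```text
e_near [ 499.2 -128.    22. ]
e_far [ 606.5 -128.9   22. ]
pl_near [503.6 -34.  105. ]
pl_far [609.7 -31.8 105. ]
bt_near [475.5  54.3 210. ]
bt_far [615.8  41.9 210. ]
bfoot_near [491.9  55.2   0. ]
glue [444.6 -83.8  91. ]
kb [712.   77.5   0. ]
kb2 [ 698.9 -182.3    0. ]
side e_far [ 613.6 -123.9   22. ]
side e_near [ 507.2 -124.8   22. ]
side bt_far [621.8  45.8 210. ]
side bt_near [482.8  47.2 210. ]
side glue [447.6 -82.2  91. ]
```

```bash
python3 - <<'E'
from h import *
np.set_printoptions(precision=1,suppress=True)
lr=P("scene",440,318,12);ip=P("scene",398,371,8);print(lr,ip)
X=570
for c,r in((lr,50),(ip,55)): assert np.hypot(*(c[:2]-[X,-155]))>r+35
bot.line_to([X,-155,240],200); bot.line_to([X,-155,40],200); bot.line_to([X,-155,10],60)
f0=bot.read_state()["contact_force"]; h=[]
for y in np.arange(-145,-40,2.5):
    if y>-68: break
    bot.line_to([X,y,10],40); s=bot.read_state(); f=s["contact_force"]-f0; h.append(-f[1]); print(s["tcp_pos"],f,round(s["t"],1))
    if -f[1]>18: break
else: pass
b=np.median(h[-8:]); print("slide",b)
for y in np.arange(-68,-48,1.):
    bot.line_to([X,y,10],25); s=bot.read_state(); f=s["contact_force"]-f0; print(s["tcp_pos"][1:],f[:2],round(s["t"],1))
    if -f[1]>b+7 or s["t"]>40: break
E
```

```text
[ 603.6 -339.2   12. ] [ 408.8 -327.9    8. ]
[ 570.2 -144.6   10.3] [ 0.4  0.6 -0.1] 14.4
[ 570.  -142.4   10.1] [-0.3 -0.4 -0.6] 14.6
[ 570.  -139.9   10. ] [-0.3  1.1 -0.9] 14.9
[ 570.1 -137.5   10. ] [-0.2 -2.5 -0.7] 15.1
[ 570.  -135.1   10. ] [ 1.  -3.3 -1.4] 15.4
[ 569.9 -132.6   10. ] [-0.3 -3.6 -1.2] 15.6
[ 569.8 -130.1   10. ] [ 0.7 -4.4 -1.4] 15.9
[ 569.9 -127.5   10. ] [-0.6 -2.4 -0.8] 16.1
[ 569.9 -125.    10. ] [-0.9 -2.7 -0.9] 16.4
[ 570.  -122.4   10. ] [-0.8 -3.3 -0.4] 16.6
[ 570.  -119.9   10. ] [-0.6 -3.3 -0.1] 16.9
[ 570.  -117.5   10. ] [-0.3 -3.2 -0.7] 17.1
[ 570.  -114.9   10. ] [-0.7 -2.5 -1.7] 17.4
[ 570.  -112.4   10. ] [ 0.7 -3.6 -0.8] 17.6
[ 570. -110.   10.] [-0.5 -2.7 -1.1] 17.9
[ 570.  -107.4   10. ] [ 0.1 -2.4 -0.2] 18.1
[ 570. -105.   10.] [ 0.2 -3.4 -0.7] 18.4
[ 570.  -102.5   10. ] [-0.2 -2.8 -0.4] 18.6
[ 570. -100.   10.] [ 0.4 -3.6 -0.8] 18.9
[570.  -97.5  10. ] [-0.5 -4.1  0.1] 19.1
[570.  -94.9  10. ] [-0.4 -3.3 -1.5] 19.4
[570.  -92.5  10. ] [-0.2 -4.1 -0.6] 19.6
[570.  -89.9  10. ] [-0.4 -3.3 -0.5] 19.9
[570.  -87.5  10. ] [-0.6 -3.1 -2.2] 20.1
[570. -85.  10.] [-0.1 -2.7 -0.9] 20.4
[570.  -82.5  10. ] [-1.2 -3.1 -0.1] 20.6
[570.  -79.9  10. ] [-0.6 -2.9 -1.3] 20.9
[570.  -77.5  10. ] [-0.9 -2.4 -0.8] 21.1
[570. -75.  10.] [ 0.3 -2.6 -1.7] 21.4
[570.  -72.4  10. ] [-0.9 -3.6 -0.6] 21.6
[570. -70.  10.] [ 0.  -2.9 -1. ] 21.9
slide 2.912904450257548
[-68.  10.] [-0.4 -2.6] 22.1
[-67.1  10. ] [ 0.5 -3.9] 22.4
[-66.1  10. ] [-1.  -3.5] 22.6
[-65.1  10. ] [-0.3 -5. ] 22.9
[-64.3  10. ] [ 0.2 -5.8] 23.1
[-63.4  10. ] [-0.4 -6.2] 23.4
[-62.4  10. ] [ 0.8 -6.8] 23.6
[-62.1  10. ] [ -0.  -11.4] 23.9
```

Contact with the book came at y≈-65 and firm resistance at -62, as expected. Now I'll retract and check.

```bash
python3 - <<'E'
from h import *
bot.line_to([570,-61,10],20);bot.pause(.2);bot.line_to([570,-100,10],60); bot.line_to([570,-150,30],150); bot.line_to([640,-165,240],250)
a=bot.camera("scene")[190:330,240:400,::-1];b=bot.camera("side")[190:330,260:420,::-1]
cv2.imwrite("pics/c6.png",cv2.resize(np.hstack([a,b]),(800,350),interpolation=cv2.INTER_CUBIC)); print(bot.read_state()["t"])
E
```

```text
26.75
```

View pics/c6.png

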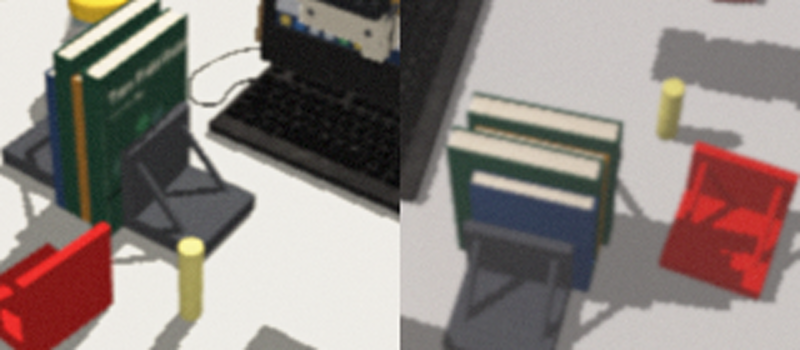

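The picture shows the bookend's plate (155,150) flush against the upright book (135,120). The glue stick (190,280) is where it was, and the gripper is clear. I'm handing in.

```bash
python3 -c "
from plant import bot
print(bot.close_job())"
```

```text
the job is handed in; nothing more can be done
None
```

I tipped the book upright against the row, slid the steel bookend snugly against it, and handed the job in at about 27 s; the last picture showed both in place and the gripper clear, but no verdict came back.

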